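Push the row of tube pieces up to the end stop and shut the keeper

ROBOT

A 6-joint arm with a two-finger parallel gripper is mounted at the origin on the work surface. World frame = base frame: x ahead of the robot, y to its left, z up, the work surface at z = 0. Lengths are in mm, angles in rad, forces in N, time in s.
With the tool pointing down it reaches from about 425 to 950 mm from the base axis. Payload 3.5 kg.
Tool frame: the origin (TCP) lies at the very end of the fingers, on their centre line; the grasp point (between the pads) lies 19 mm behind it; z points along the fingers, x is the direction in which the jaws open and shut, and the axes are right-handed (so a half turn about z gives the same grasp; the last joint's range is limited). The gripper opens to 85 mm and grips with 20 to 120 N. Pads are 22 mm wide; open, the fingers measure 114 mm over their backs; the gripper's body (76 mm by 85 mm) begins 54 mm behind the grasp point. The pads swing forward as they close: fully open they stand 13 mm farther back than shut.
Start: joints at [1.064, 0.286, 1.577, -0, 1.279, -0.15], TCP at [235.725, 632.487, 231.325] pointing down, gripper open.
Joint ranges: [-2.77, 2.77], [-0.9, 2.22], [0.21, 2.48], [-1.53, 4.67], [0.24, 2.81], [-2.84, 2.84]. Speed limits (rad/s): [2.79, 2.79, 3.14, 3.14, 3.14, 3.14].

INTERFACE

Orientations are given as a 3x3 rotation matrix whose columns are the frame's x, y, z axes.
In Python, from station import get_state, get_image, finish_job, outline_of, mark_of gives the robot as it stands.
- The arm moves only by the shell command python3 -m inch 'ROWS' [FORCE]. ROWS is JSON, a list of rows, each an object of numbers: "rx", "ry", "rz": the turn, a rotation vector about the world's x, y, z in degrees; "dx", "dy", "dz": the shift along the world's x, y, z in m; "claw": the opening, from 0 (shut) to 1 (fully open). A call has 1 to 5 rows; each row shifts and turns the commanded pose from where the row before left it; what a row does not reach is not made up. A row lasts 1/12 s, in which the tool goes at most 41.7 mm and 7.16 degrees, less where a joint would pass 70% of its speed; a pose out of reach is approached as far as the arm can. A call with a gripper value outside its range is refused whole. The fingers move at their own pace and stop on an object; FORCE is the grip in N (left out, the last holds). Time passes only in rows, so rows that do not move let the fingers close. It gives the time, the measured TCP pose, the force and the opening at its end, in the units of the state.
- get_state(): the state, without advancing time (a new reading comes with each control period).
- get_image(name): name is "side" or "top" or "wrist"; returns a dict with "color" (400x640x3 uint8, blue, green, red), "intrinsics" (3x3 intrinsics, pixels), "R" (3x3) and "t" (3): a world point X has camera coordinates R X + t. Camera axes: x right, y down, z forward; pixel columns grow to the right and rows downward; lengths in mm; the calibration is good to about 2 mm. A picture is of the moment at which its call begins. There is no depth.
- finish_job(): hands the job in, once; it reports no verdict.
Trained networks look in the newest picture that a camera, given by its name, has taken for a name from the list of things; names that differ only in an ending like _2 or _b are one class to them, and where a whole thing is asked for, a point or a joint stands for the part that bears it (a point fixed in the world has none). Each returns a list of dicts, best first, with "conf" (0 to 1); they miss things now and then, are a little off and sometimes report something else, mostly with a low value. They report only what shows in the picture. A call takes as long as a camera call.
- outline_of(thing, camera): "mask" (400x640 bool, what is visible of it) and "bbox" ([centre column, centre row, width, height] in pixels, round what is visible of it).
- mark_of(thing, camera): "location" ([row, column] in pixels: a listed point, or the origin of a listed thing).
The state is a dict: "time": time; "joints": joint angles; "joint_vel": joint speeds; "effort": joint torques, N m; "tcp_pos": TCP position; "eef_rot": TCP orientation; "ft_force": force on the tool from outside, world axes, zero at the start; "wrist_torque": the same for the moment, N m; "opening": opening from 0.0 (shut) to 1.0 (fully open).
Only numpy, scipy, OpenCV 4.12 (cv2) and the standard library are available. Lean on these libraries where they do the work, as an engineer would, in place of code of your own. Each camera call takes 0.05 s, during which the arm holds its last target. There are 200 camera calls.

TASK

Push the row of four short square-tube pieces along the steel channel, all together and only from behind the last piece, until the first is right against the end stop and the whole row is closed up; then push the swinging keeper bar fully across the channel behind the row. Do not lift or tip any piece, do not touch the front three with the fingers, and leave everything else on the bench where it is. Finish with the gripper clear.

Things in the scene. Friction and masses are not known exactly. Their poses are not given: they have to be found in the camera images.
- rail: Dark steel channel fixed on the bench, open upwards; place and direction vary. Origin: at bench level on its centre line; y along the channel to the end stop, z up, x level, away from the robot. Floor 6 mm above the bench; walls 6.5 mm thick, tops at 18 mm, 44 mm apart inside. It runs from y = -170 mm (open end) to the stop's face at y = 160 mm. Row home: last piece's back face at y = 0.
- stop_face (a point): Centre of the end stop's face at floor level of the channel (x = 0, y = 160, z = 6 mm in the channel's frame). The stop is an upright steel plate, 70 mm wide, 16 mm thick, its top 54 mm above the bench.
- piece1: Plain steel square tube piece, 40 x 40 mm, 4 mm wall, 45 mm tall, bore upwards, about 0.2 kg. Origin: centre of its underside; z up, y along the channel. The first of the row, nearest the end stop; home at y = 140 mm in the channel's frame.
- piece2: Plain steel square tube piece, 40 x 40 mm, 4 mm wall, 45 mm tall, bore upwards, about 0.2 kg. Origin: centre of its underside; z up, y along the channel. Second, touching piece1; home at y = 100 mm.
- piece3: Plain steel square tube piece, 40 x 40 mm, 4 mm wall, 45 mm tall, bore upwards, about 0.2 kg. Origin: centre of its underside; z up, y along the channel. Third, touching piece2; home at y = 60 mm.
- piece4: Plain steel square tube piece, 40 x 40 mm, 4 mm wall, 45 mm tall, bore upwards, about 0.2 kg. Origin: centre of its underside; z up, y along the channel. The last of the row, farthest from the stop; home at y = 20 mm. The row starts 60 to 120 mm short of the stop; sliding it takes 2 to 10 N on this piece's back face, clear of the walls from 18 to 51 mm above the bench.
- keeper (a joint): Angle of the keeper, a bar on an upright hinge beside the channel on the robot's side; grows anticlockwise from above. 0 = along the channel, pointing to its open end; negative = swung outwards (start -0.6 to -0.1, limit -0.7); 1.571 = square across it (hard stop), front face 4 mm behind the home row. Stays where left; moving it takes about 0.1 N m (2 N at 55 mm).
- pivot (a point): Point on the keeper's hinge axis, 31 mm above the bench, halfway up the bar; at x = -42, y = -9 mm in the channel's frame. Hinge boss 20 mm across, top 47 mm above the bench.
- keeper_end (a point): Middle of the keeper bar's free end face, 31 mm above the bench, 85 mm from the hinge axis. Steel bar 10 mm thick (5 mm each side of the hinge's centre), sides upright from 22 to 40 mm above the bench, with a 10 mm wide black knob on top near this end, up to 58 mm.
- offcut: Longer piece of the same 40 x 40 mm tube, 90 mm tall, standing loose beyond the channel (away from the robot). Not part of the job. Origin: centre of its underside.
- angle: Loose piece of steel angle, 40 x 90 mm and 40 mm tall, lying beyond the channel. Not part of the job. Origin: centre of its underside.
- collar: Loose steel shaft collar, 40 mm across, 22 mm tall, on the robot's side of the channel near the stop. Not part of the job. Origin: centre of its underside.
- hammer: Hammer lying at the left. Not part of the job. Origin near its middle.
- wrench: Wrench lying at the right. Not part of the job. Origin near its middle.
- spraycan: Blue spray can, 56 mm across, 170 mm tall, far right. Not part of the job. Origin: centre of its underside.
- mug: White mug, 80 mm across, 90 mm tall, far left. Not part of the job. Origin: centre of its underside.

How it is judged:
By the outcome, as a careful person would: the job done as asked, in the order asked, and still so for the second after the job is handed in, with the robot touching nothing.
It also fails if it takes over 51 s, if anything falls off the work surface, if the arm or the gripper's body presses on something with over 40 N, if the wrist force passes 120 N, or if a joint passes its speed limit or range.

## Working session

There is one attempt and no reset: what is moved stays moved. The work goes in short steps, Python scripts to look and compute and a shell command to move; the robot and the scene stay as the last step left them, time stands still between calls to the robot, and variables do not carry over. Pictures are saved under pics/ and viewed, about 8 in all and at most 12, crops included, and the job is handed in when it is done.

```bash
mkdir -p pics; ls; cat > h.py <<'E'
import numpy as np, cv2
from station import *
def ray(im,rc):
    K=np.array(im["intrinsics"]);R=np.array(im["R"]);t=np.array(im["t"])
    d=R.T@np.linalg.inv(K)@np.array([rc[1],rc[0],1.]);return -R.T@t,d
def onz(im,rc,z):
    c,d=ray(im,rc);return c+d*(z-c[2])/d[2]
def proj(im,X):
    p=np.array(im["intrinsics"])@(np.array(im["R"])@np.array(X,float)+np.array(im["t"]));return p[:2]/p[2]
E
python3 - <<'E'
from h import *
Z=dict(rail=0,stop_face=6,piece1=6,piece2=6,piece3=6,piece4=6,pivot=31,keeper_end=31,offcut=0,angle=0,collar=0)
for c in("top","side"):
    im=get_image(c);cv2.imwrite(f"pics/{c}0.png",im["color"])
    print(c,-np.array(im["R"]).T@np.array(im["t"]))
    for n,z in Z.items():
        for m in mark_of(n,c)[:2]:print(n,round(m["conf"],2),np.round(m["location"]),np.round(onz(im,m["location"],z)))
s=get_state();print(s["time"],s["tcp_pos"],s["eef_rot"])
E
```

```text
pics
top [ 510.91922986  -11.51585751 1656.9213648 ]
rail 0.9 [219. 304.] [576.  69.   0.]
rail 0.44 [229. 312.] [544.  45.   0.]
stop_face 0.64 [234. 257.] [530. 222.   6.]
stop_face 0.57 [244. 469.] [ 486. -463.    6.]
piece1 0.55 [212. 318.] [599.  22.   6.]
piece1 0.5 [222. 295.] [566.  99.   6.]
piece2 0.55 [212. 318.] [599.  22.   6.]
piece2 0.5 [222. 295.] [566.  99.   6.]
piece3 0.55 [212. 318.] [599.  22.   6.]
piece3 0.5 [222. 295.] [566.  99.   6.]
piece4 0.55 [212. 318.] [599.  22.   6.]
piece4 0.5 [222. 295.] [566.  99.   6.]
pivot 0.78 [228. 312.] [546.  42.  31.]
pivot 0.45 [235. 255.] [525. 225.  31.]
keeper_end 0.59 [233. 337.] [528. -36.  31.]
offcut 0.63 [185. 287.] [687. 123.   0.]
angle 0.79 [175. 334.] [719. -30.   0.]
collar 0.64 [232. 335.] [533. -32.   0.]
collar 0.55 [260. 270.] [442. 184.   0.]
side [ 123.12978771 -503.31423386  892.5315534 ]
rail 0.69 [206. 300.] [584.  68.   0.]
stop_face 0.71 [188. 256.] [526. 216.   6.]
stop_face 0.62 [214. 316.] [592.   9.   6.]
piece1 0.78 [214. 314.] [587.  12.   6.]
piece1 0.75 [204. 290.] [563.  91.   6.]
piece2 0.78 [214. 314.] [587.  12.   6.]
piece2 0.75 [204. 290.] [563.  91.   6.]
piece3 0.78 [214. 314.] [587.  12.   6.]
piece3 0.75 [204. 290.] [563.  91.   6.]
piece4 0.78 [214. 314.] [587.  12.   6.]
piece4 0.75 [204. 290.] [563.  91.   6.]
pivot 0.85 [212. 295.] [542.  42.  31.]
keeper_end 0.57 [208. 302.] [567.  38.  31.]
keeper_end 0.56 [229. 308.] [528. -31.  31.]
offcut 0.85 [184. 311.] [669. 113.   0.]
offcut 0.5 [187. 259.] [539. 217.   0.]
angle 0.71 [204. 352.] [704. -35.   0.]
collar 0.73 [207. 240.] [448. 191.   0.]
1.2 [235.72630689 632.49594238 231.34003892] [[ 3.49304370e-01  9.37009316e-01 -2.09791008e-07]
 [ 9.37009315e-01 -3.49304369e-01  2.75910182e-05]
 [ 2.57797601e-05 -9.83423934e-06 -1.00000000e+00]]
```

```bash
python3 - <<'E'
import cv2,numpy as np
a=cv2.imread("pics/top0.png")[160:280,220:400];b=cv2.imread("pics/side0.png")[150:270,210:390]
cv2.imwrite("pics/c1.png",cv2.resize(a,None,fx=4.4,fy=4.4,interpolation=2));cv2.imwrite("pics/c2.png",cv2.resize(b,None,fx=4.4,fy=4.4,interpolation=2))
E
```

```text
(no output)
```

View pics/c1.png

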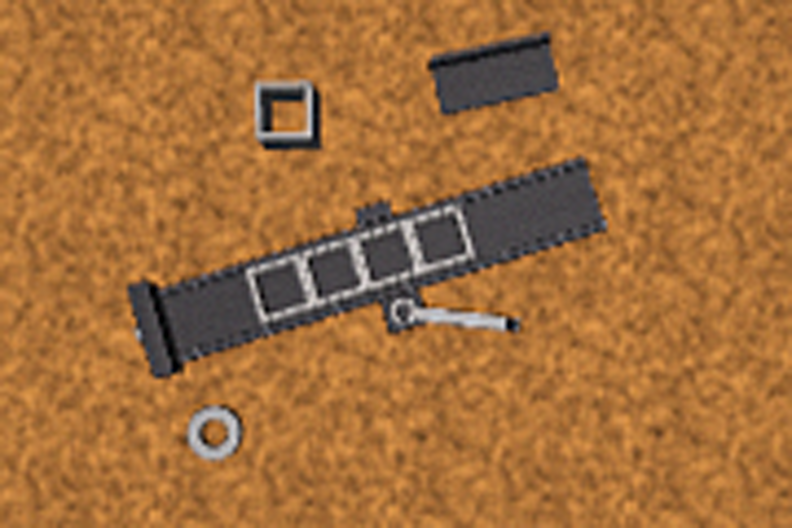

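View pics/c2.png

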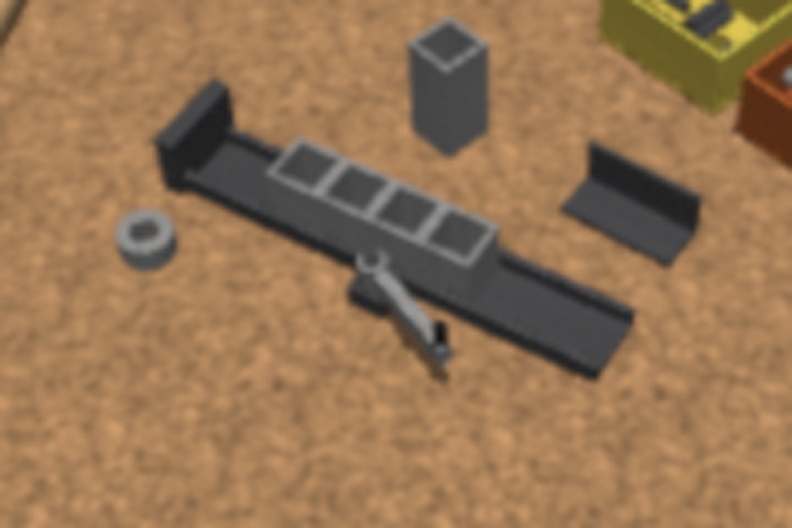

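The top crop shows the row of four from (248,270) to (475,257), with a gap to the stop at (170,327). The keeper boss is at (403,311) and its knob at (513,324), swung outwards. The side crop agrees. Next I'll fit the channel frame to the picked corners.

```bash
cat > fit.py <<'E'
from h import *
from scipy.optimize import least_squares
def model(p,k):
    x0,y0,th,g,ka=p;f=lambda x,y,z:np.array([x0+x*np.cos(th)-y*np.sin(th),y0+x*np.sin(th)+y*np.cos(th),z])
    if k=="knob":return f(-42+79*np.sin(ka),-9-79*np.cos(ka),58)
    x,y,z,row=k;return f(x,y-(g if row else 0),z)
def fit(obs,p0=(565,65,.28,80,-.3)):
    def r(p):return np.concatenate([proj(im,model(p,k))-uv for im,k,uv in obs])
    return least_squares(r,p0,loss="soft_l1")
E
python3 - <<'E'
from fit import *
T=get_image("top");S=get_image("side")
ct={(20,160,51,1):(248,270),(-20,160,51,1):(267,324),(20,0,51,1):(462,207),(-20,0,51,1):(475,257),(28.5,-170,18,0):(586,158),(-28.5,-170,18,0):(605,230),(35,160,54,0):(160,285),(-35,160,54,0):(182,370),(-42,-9,47,0):(403,311),"knob":(513,323)}
cs={(20,160,51,1):(300,140),(-20,160,51,1):(268,175),(20,0,51,1):(497,230),(-20,0,51,1):(470,263),(28.5,-170,18,0):(633,315),(-42,-9,47,0):(372,260),"knob":(440,327)}
o=[(T,k,np.array(v)/4.4+[220,160]-.4) for k,v in ct.items()]+[(S,k,np.array(v)/4.4+[210,150]-.4) for k,v in cs.items()]
f=fit(o);print(np.round(f.x,3));print(np.round(f.fun.reshape(-1,2),1).tolist())
for y in(-f.x[3],-f.x[3]-60,0,160):print(y,model(f.x,(0,y,0,0)))
E
```

```text
[ 5.75224e+02  6.34130e+01  2.82000e-01  7.04870e+01 -3.98000e-01]
[[0.4, -0.2], [-0.2, -0.4], [0.0, -0.8], [0.8, -0.1], [0.5, -0.6], [1.4, -0.2], [-2.4, -1.6], [-1.0, 0.3], [0.7, 0.0], [0.5, -0.3], [-0.6, 0.1], [-0.9, 0.6], [-0.0, -0.1], [-0.9, 1.7], [0.1, -0.8], [-0.8, -0.0], [-0.3, 0.1]]
-70.4868666068965 [594.86205461  -4.28263616   0.        ]
-130.4868666068965 [611.57859272 -61.90691363   0.        ]
0 [575.2237814   63.41327649   0.        ]
160 [530.64634643 217.0780164    0.        ]
```

```bash
R='{"dx":0.019,"dy":-0.035,"rz":-2.67,"claw":0}'
python3 -m inch '[{"dx":0.019,"dy":-0.035,"rz":-2.67,"claw":0},{"dx":0.019,"dy":-0.035,"rz":-2.67,"claw":0},{"dx":0.019,"dy":-0.035,"rz":-2.67,"claw":0},{"dx":0.019,"dy":-0.035,"rz":-2.67,"claw":0},{"dx":0.019,"dy":-0.035,"rz":-2.67,"claw":0}]'
python3 -m inch '[{"dx":0.019,"dy":-0.035,"rz":-2.67,"claw":0},{"dx":0.019,"dy":-0.035,"rz":-2.67,"claw":0},{"dx":0.019,"dy":-0.035,"rz":-2.67,"claw":0},{"dx":0.019,"dy":-0.035,"rz":-2.67,"claw":0},{"dx":0.019,"dy":-0.035,"rz":-2.67,"claw":0}]'
python3 -m inch '[{"dx":0.019,"dy":-0.035,"rz":-2.67,"claw":0},{"dx":0.019,"dy":-0.035,"rz":-2.67,"claw":0},{"dx":0.019,"dy":-0.035,"rz":-2.67,"claw":0},{"dx":0.019,"dy":-0.035,"rz":-2.67,"claw":0},{"dx":0.019,"dy":-0.035,"rz":-2.67,"claw":0}]'
python3 -m inch '[{"dx":0.019,"dy":-0.035,"rz":-2.67,"claw":0},{"dx":0.019,"dy":-0.035,"rz":-2.67,"claw":0},{"dx":0.019,"dy":-0.035,"rz":-2.67,"claw":0},{"dx":0.019,"dy":-0.035,"rz":-2.67,"claw":0},{"dx":0.019,"dy":-0.035,"rz":-2.67,"claw":0}]'
python3 - <<'E'
from h import *
im=get_image("wrist");s=get_state();print(s["tcp_pos"],s["eef_rot"],s["opening"],s["joints"])
print(-np.array(im["R"]).T@np.array(im["t"]))
cv2.imwrite("pics/w1.png",im["color"])
E
```

```text
[235.71435143 632.4813375  231.31430113] [[ 3.49249579e-01  9.37029739e-01 -1.05476826e-05]
 [ 9.37029738e-01 -3.49249579e-01 -4.27224975e-05]
 [-4.37160244e-05  5.03732198e-06 -9.99999999e-01]] 1.0017604651861804 [ 1.06401480e+00  2.86307767e-01  1.57670992e+00 -1.20236635e-05
  1.27861744e+00 -1.50007927e-01]
[166.0632982  657.0869005  372.71827263]invalid input at $[0]: expected keys rx, ry, rz, dx, dy, dz, claw
invalid input at $[0]: expected keys rx, ry, rz, dx, dy, dz, claw
invalid input at $[0]: expected keys rx, ry, rz, dx, dy, dz, claw
invalid input at $[0]: expected keys rx, ry, rz, dx, dy, dz, claw
```

View pics/w1.png

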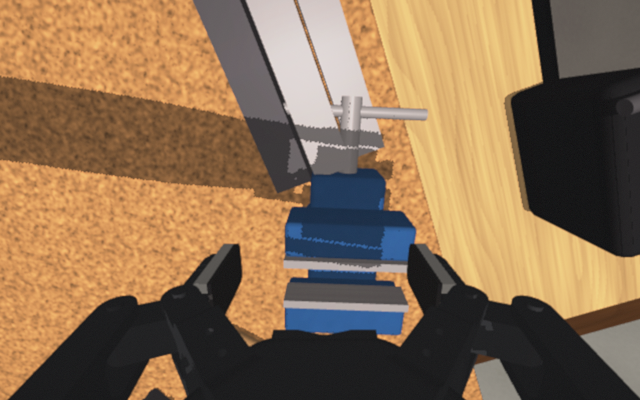

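The call was refused because every key has to be given, so the arm hasn't moved. Resending with all the keys.

```bash
python3 -m inch '[{"rx":0,"ry":0,"dz":0,"dx":0.019,"dy":-0.035,"rz":-2.67,"claw":0},{"rx":0,"ry":0,"dz":0,"dx":0.019,"dy":-0.035,"rz":-2.67,"claw":0},{"rx":0,"ry":0,"dz":0,"dx":0.019,"dy":-0.035,"rz":-2.67,"claw":0},{"rx":0,"ry":0,"dz":0,"dx":0.019,"dy":-0.035,"rz":-2.67,"claw":0},{"rx":0,"ry":0,"dz":0,"dx":0.019,"dy":-0.035,"rz":-2.67,"claw":0}]' &&
python3 -m inch '[{"rx":0,"ry":0,"dz":0,"dx":0.019,"dy":-0.035,"rz":-2.67,"claw":0},{"rx":0,"ry":0,"dz":0,"dx":0.019,"dy":-0.035,"rz":-2.67,"claw":0},{"rx":0,"ry":0,"dz":0,"dx":0.019,"dy":-0.035,"rz":-2.67,"claw":0},{"rx":0,"ry":0,"dz":0,"dx":0.019,"dy":-0.035,"rz":-2.67,"claw":0},{"rx":0,"ry":0,"dz":0,"dx":0.019,"dy":-0.035,"rz":-2.67,"claw":0}]' &&
python3 -m inch '[{"rx":0,"ry":0,"dz":0,"dx":0.019,"dy":-0.035,"rz":-2.67,"claw":0},{"rx":0,"ry":0,"dz":0,"dx":0.019,"dy":-0.035,"rz":-2.67,"claw":0},{"rx":0,"ry":0,"dz":0,"dx":0.019,"dy":-0.035,"rz":-2.67,"claw":0},{"rx":0,"ry":0,"dz":0,"dx":0.019,"dy":-0.035,"rz":-2.67,"claw":0},{"rx":0,"ry":0,"dz":0,"dx":0.019,"dy":-0.035,"rz":-2.67,"claw":0}]' &&
python3 -m inch '[{"rx":0,"ry":0,"dz":0,"dx":0.019,"dy":-0.035,"rz":-2.67,"claw":0},{"rx":0,"ry":0,"dz":0,"dx":0.019,"dy":-0.035,"rz":-2.67,"claw":0},{"rx":0,"ry":0,"dz":0,"dx":0.019,"dy":-0.035,"rz":-2.67,"claw":0},{"rx":0,"ry":0,"dz":0,"dx":0.019,"dy":-0.035,"rz":-2.67,"claw":0},{"rx":0,"ry":0,"dz":0,"dx":0.019,"dy":-0.035,"rz":-2.67,"claw":0}]'
python3 - <<'E'
from h import *
im=get_image("wrist");s=get_state();print(s["tcp_pos"],s["eef_rot"],s["opening"],s["joints"])
cv2.imwrite("pics/w2.png",im["color"])
E
```

```text
time: 1.77
tcp_pos: [331.2, 455.9, 231.4]
eef_rot: [[0.558, 0.83, 0.0], [0.83, -0.558, 0.0], [0.0, 0.0, -1.0]]
ft_force: [-0.2, -0.5, 0.1]
opening: 0.299
time: 2.18
tcp_pos: [426.3, 280.8, 231.7]
eef_rot: [[0.734, 0.679, 0.001], [0.679, -0.734, 0.0], [0.001, 0.0, -1.0]]
ft_force: [0.2, -0.1, -0.4]
opening: 0.006
time: 2.6
tcp_pos: [521.4, 105.6, 231.7]
eef_rot: [[0.872, 0.49, 0.001], [0.49, -0.872, 0.0], [0.001, 0.0, -1.0]]
ft_force: [1.5, 0.8, -0.0]
opening: 0.004
time: 3.02
tcp_pos: [616.4, -69.5, 231.5]
eef_rot: [[0.961, 0.276, 0.0], [0.276, -0.961, 0.0], [0.0, 0.0, -1.0]]
ft_force: [-0.1, 0.6, 0.5]
opening: 0.001
[619.07915566 -76.02058694 231.36293429] [[ 0.96288013  0.26990759  0.00342826]
 [ 0.26992268 -0.96286797 -0.005198  ]
 [ 0.00189798  0.00593042 -0.99998061]] -0.0009473686555606414 [-0.28303389  0.17289392  1.7111944  -0.00424676  1.25276345 -0.55502311]
```

View pics/w2.png

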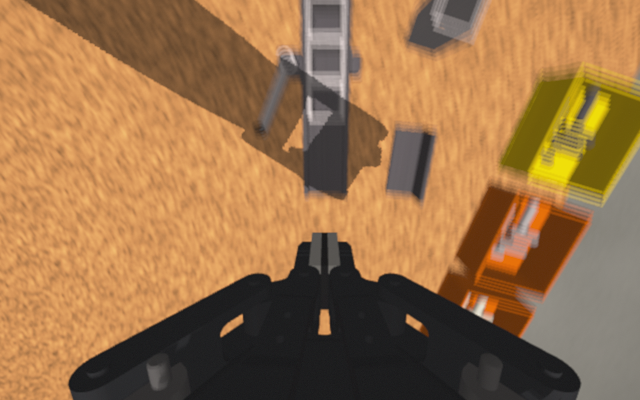

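The wrist view shows the row at columns 305-350, the keeper at (285,60)-(262,130) and the open end near row 195. It is blurred because the arm was still moving, so I'll take a still one.

```bash
python3 - <<'E'
from h import *
get_image("wrist");im=get_image("wrist");s=get_state();print(s["tcp_pos"],s["eef_rot"],s["time"],s["ft_force"])
np.savez("w3.npz",**{k:np.array(v) for k,v in im.items()})
cv2.imwrite("pics/w3.png",cv2.resize(im["color"][0:205,235:375],None,fx=4,fy=4,interpolation=cv2.INTER_NEAREST)[:, :][0:600] if 0 else cv2.resize(im["color"][0:200,235:375],None,fx=3,fy=3,interpolation=cv2.INTER_CUBIC))
E
```

```text
[616.42169363 -70.09592457 230.97102687] [[ 9.61547600e-01  2.74638143e-01 -3.21372130e-04]
 [ 2.74638190e-01 -9.61547634e-01  1.13247412e-04]
 [-2.77912552e-04 -1.97153837e-04 -9.99999942e-01]] 3.1667 [0.21177621 0.76274239 0.97619812]
```

View pics/w3.png

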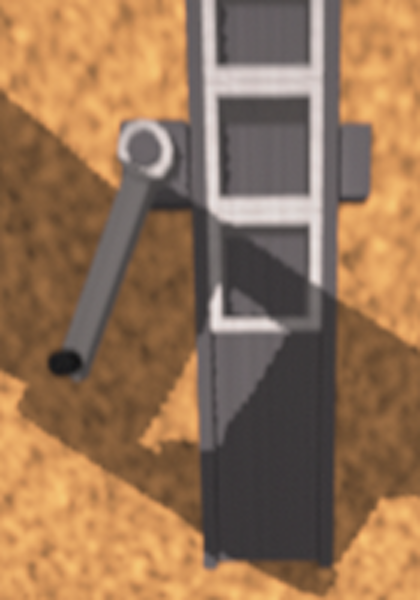

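Picked pixels in the crop: row back edge (212,331)-(320,330), open end (205,565)-(332,564), boss (147,150), knob (65,361). Refitting.

```bash
python3 - <<'E'
from fit import *
d=np.load("w3.npz");W={k:d[k] for k in d}
T=get_image("top")
ct={(20,160,51,1):(248,270),(-20,160,51,1):(267,324),(-35,160,54,0):(182,370),(-42,-9,47,0):(403,311)}
cw={(20,0,51,1):(321,331),(-20,0,51,1):(212,332),(28.5,-170,18,0):(332,564),(-28.5,-170,18,0):(205,565),(-42,-9,47,0):(147,150),"knob":(65,361),(20,40,51,1):(323,211),(-20,40,51,1):(206,210)}
o=[(W,k,np.array(v)/3+[235,0]-.3) for k,v in cw.items()]
f=fit(o);print("wrist",np.round(f.x,3));print(np.round(f.fun.reshape(-1,2),1).tolist())
f=fit(o+[(T,k,np.array(v)/4.4+[220,160]-.4) for k,v in ct.items()]);print("both",np.round(f.x,3),np.round(f.fun.reshape(-1,2),1).tolist())
for y in(-f.x[3],-f.x[3]-45,0,160):print(y,model(f.x,(0,y,0,0)))
E
```

```text
wrist [ 5.76216e+02  6.52220e+01  2.83000e-01  7.19180e+01 -3.96000e-01]
[[0.3, -0.2], [-0.1, -0.2], [0.8, 0.8], [-0.7, 0.8], [-1.1, -2.7], [-0.1, 0.2], [0.0, -0.1], [0.8, 0.6]]
both [ 5.75916e+02  6.51200e+01  2.87000e-01  7.18850e+01 -3.97000e-01] [[0.2, -0.3], [-0.2, -0.2], [1.0, 0.7], [-0.5, 0.8], [-1.3, -2.5], [-0.2, 0.4], [-0.2, -0.2], [0.6, 0.6], [0.3, -0.4], [-0.3, -0.6], [-1.4, 0.3], [0.2, -0.2]]
-71.88456328123745 [596.26647315  -3.82381404   0.        ]
-116.88456328123745 [609.00622362 -46.98280798   0.        ]
0 [575.91555316  65.1198622    0.        ]
160 [530.61866257 218.57406287   0.        ]
```

```bash
python3 -m inch '[{"rx":0,"ry":0,"rz":0.3,"dx":-0.001,"dy":0,"dz":-0.034,"claw":0},{"rx":0,"ry":0,"rz":0,"dx":0,"dy":0,"dz":-0.034,"claw":0},{"rx":0,"ry":0,"rz":0,"dx":0,"dy":0,"dz":-0.034,"claw":0},{"rx":0,"ry":0,"rz":0,"dx":0,"dy":0,"dz":-0.034,"claw":0},{"rx":0,"ry":0,"rz":0,"dx":0,"dy":0,"dz":-0.034,"claw":0}]'
python3 -m inch '[{"rx":0,"ry":0,"rz":0,"dx":0,"dy":0,"dz":-0.017,"claw":0},{"rx":0,"ry":0,"rz":0,"dx":0,"dy":0,"dz":-0.016,"claw":0},{"rx":0,"ry":0,"rz":0,"dx":0,"dy":0,"dz":0,"claw":0}]'
python3 -m inch '[{"rx":0,"ry":0,"rz":0,"dx":-0.0028,"dy":0.0096,"dz":0,"claw":0},{"rx":0,"ry":0,"rz":0,"dx":-0.0028,"dy":0.0096,"dz":0,"claw":0},{"rx":0,"ry":0,"rz":0,"dx":-0.0028,"dy":0.0096,"dz":0,"claw":0},{"rx":0,"ry":0,"rz":0,"dx":-0.0028,"dy":0.0096,"dz":0,"claw":0},{"rx":0,"ry":0,"rz":0,"dx":0,"dy":0,"dz":0,"claw":0}]'
python3 - <<'E'
from h import *
s=get_state();print(s["tcp_pos"],s["ft_force"])
im=get_image("side");cv2.imwrite("pics/s4.png",cv2.resize(im["color"][150:270,210:390],None,fx=4.4,fy=4.4,interpolation=2))
E
```

```text
time: 3.63
tcp_pos: [614.1, -65.5, 60.4]
eef_rot: [[0.958, 0.286, 0.001], [0.286, -0.958, 0.0], [0.001, 0.0, -1.0]]
ft_force: [0.5, 0.1, -0.8]
opening: -0.004
time: 3.88
tcp_pos: [611.1, -64.9, 24.3]
eef_rot: [[0.958, 0.285, -0.008], [0.286, -0.958, 0.002], [-0.007, -0.005, -1.0]]
ft_force: [-1.1, 0.3, -0.2]
opening: -0.001
time: 4.3
tcp_pos: [603.2, -26.7, 29.4]
eef_rot: [[0.958, 0.286, 0.001], [0.286, -0.958, 0.0], [0.001, 0.0, -1.0]]
ft_force: [0.4, 0.0, 0.0]
opening: 0.002
[603.24136439 -26.69421489  29.42393691] [0.35653596 0.00109626 0.04333361]
```

View pics/s4.png

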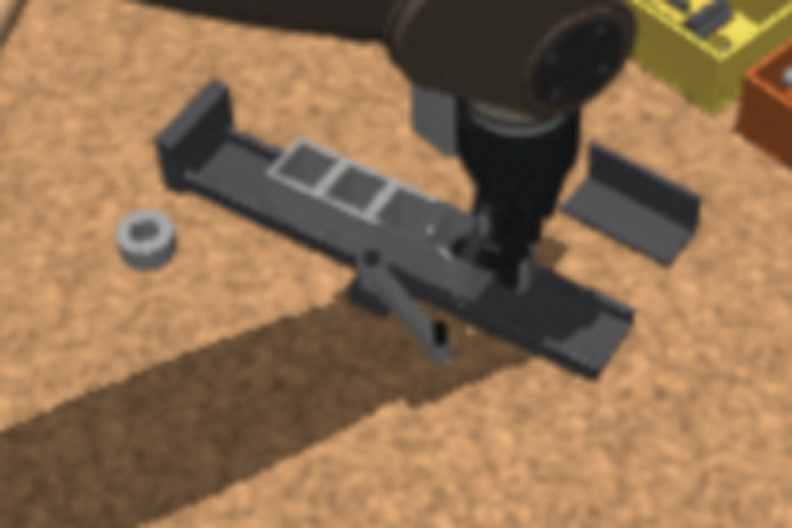

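The side view shows the shut fingers behind piece 4 at about (515,285), clear of the walls and of the keeper. Moving in slowly until they touch.

```bash
python3 -m inch '[{"rx":0,"ry":0,"rz":0,"dx":-0.00112,"dy":0.00384,"dz":0,"claw":0},{"rx":0,"ry":0,"rz":0,"dx":-0.00112,"dy":0.00384,"dz":0,"claw":0},{"rx":0,"ry":0,"rz":0,"dx":-0.00112,"dy":0.00384,"dz":0,"claw":0},{"rx":0,"ry":0,"rz":0,"dx":-0.00112,"dy":0.00384,"dz":0,"claw":0}]'
python3 -m inch '[{"rx":0,"ry":0,"rz":0,"dx":-0.00112,"dy":0.00384,"dz":0,"claw":0},{"rx":0,"ry":0,"rz":0,"dx":-0.00112,"dy":0.00384,"dz":0,"claw":0}]'
python3 -m inch '[{"rx":0,"ry":0,"rz":0,"dx":-0.00112,"dy":0.00384,"dz":0,"claw":0},{"rx":0,"ry":0,"rz":0,"dx":-0.00112,"dy":0.00384,"dz":0,"claw":0}]'
```

```text
time: 4.68
tcp_pos: [599.0, -13.7, 28.3]
eef_rot: [[0.959, 0.283, 0.0], [0.283, -0.959, -0.0], [0.0, 0.0, -1.0]]
ft_force: [0.1, -3.6, -0.1]
opening: 0.0
time: 4.85
tcp_pos: [597.3, -7.0, 28.4]
eef_rot: [[0.959, 0.283, 0.001], [0.283, -0.959, -0.002], [0.001, 0.002, -1.0]]
ft_force: [0.1, -5.1, -2.0]
opening: 0.004
time: 5.02
tcp_pos: [594.8, 1.2, 28.4]
eef_rot: [[0.959, 0.283, 0.001], [0.283, -0.959, -0.001], [0.0, 0.001, -1.0]]
ft_force: [1.9, -4.9, -1.6]
opening: 0.004
```

Contact made at about 5 N and the row is sliding. About 54 mm left to go.

```bash
python3 -m inch '[{"rx":0,"ry":0,"rz":0,"dx":-0.00112,"dy":0.00384,"dz":0,"claw":0},{"rx":0,"ry":0,"rz":0,"dx":-0.00112,"dy":0.00384,"dz":0,"claw":0},{"rx":0,"ry":0,"rz":0,"dx":-0.00112,"dy":0.00384,"dz":0,"claw":0},{"rx":0,"ry":0,"rz":0,"dx":-0.00112,"dy":0.00384,"dz":0,"claw":0},{"rx":0,"ry":0,"rz":0,"dx":-0.00112,"dy":0.00384,"dz":0,"claw":0}]'
python3 -m inch '[{"rx":0,"ry":0,"rz":0,"dx":-0.00112,"dy":0.00384,"dz":0,"claw":0},{"rx":0,"ry":0,"rz":0,"dx":-0.00112,"dy":0.00384,"dz":0,"claw":0},{"rx":0,"ry":0,"rz":0,"dx":-0.00112,"dy":0.00384,"dz":0,"claw":0},{"rx":0,"ry":0,"rz":0,"dx":-0.00112,"dy":0.00384,"dz":0,"claw":0},{"rx":0,"ry":0,"rz":0,"dx":-0.00112,"dy":0.00384,"dz":0,"claw":0}]'
python3 -m inch '[{"rx":0,"ry":0,"rz":0,"dx":-0.00056,"dy":0.00192,"dz":0,"claw":0},{"rx":0,"ry":0,"rz":0,"dx":-0.00056,"dy":0.00192,"dz":0,"claw":0},{"rx":0,"ry":0,"rz":0,"dx":-0.00056,"dy":0.00192,"dz":0,"claw":0}]'
```

```text
time: 5.43
tcp_pos: [589.1, 20.6, 28.4]
eef_rot: [[0.959, 0.283, 0.0], [0.283, -0.959, -0.001], [0.0, 0.001, -1.0]]
ft_force: [2.4, -4.0, -0.9]
opening: 0.001
time: 5.85
tcp_pos: [583.4, 39.8, 28.3]
eef_rot: [[0.959, 0.283, 0.0], [0.283, -0.959, -0.001], [0.0, 0.001, -1.0]]
ft_force: [1.2, -4.9, -0.9]
opening: 0.0
time: 6.1
tcp_pos: [581.7, 45.6, 28.4]
eef_rot: [[0.959, 0.283, 0.0], [0.283, -0.959, -0.001], [0.0, 0.001, -1.0]]
ft_force: [0.9, -5.4, -2.0]
opening: 0.001
```

```bash
python3 -m inch '[{"rx":0,"ry":0,"rz":0,"dx":-0.00042,"dy":0.00144,"dz":0,"claw":0},{"rx":0,"ry":0,"rz":0,"dx":-0.00042,"dy":0.00144,"dz":0,"claw":0},{"rx":0,"ry":0,"rz":0,"dx":-0.00042,"dy":0.00144,"dz":0,"claw":0}]'
python3 -m inch '[{"rx":0,"ry":0,"rz":0,"dx":-0.00028,"dy":0.00096,"dz":0,"claw":0},{"rx":0,"ry":0,"rz":0,"dx":-0.00028,"dy":0.00096,"dz":0,"claw":0}]'
```

```text
time: 6.35
tcp_pos: [580.5, 49.9, 28.4]
eef_rot: [[0.959, 0.283, 0.0], [0.283, -0.959, -0.001], [0.0, 0.001, -1.0]]
ft_force: [2.7, -4.3, -0.7]
opening: -0.001
time: 6.52
tcp_pos: [579.9, 51.8, 28.3]
eef_rot: [[0.959, 0.283, 0.0], [0.283, -0.959, -0.001], [-0.0, 0.001, -1.0]]
ft_force: [0.8, -5.1, -1.3]
opening: -0.001
```

```bash
python3 -m inch '[{"rx":0,"ry":0,"rz":0,"dx":-0.00028,"dy":0.00096,"dz":0,"claw":0},{"rx":0,"ry":0,"rz":0,"dx":-0.00028,"dy":0.00096,"dz":0,"claw":0}]'
python3 -m inch '[{"rx":0,"ry":0,"rz":0,"dx":-0.00028,"dy":0.00096,"dz":0,"claw":0}]'
```

```text
time: 6.68
tcp_pos: [579.5, 53.2, 28.4]
eef_rot: [[0.959, 0.284, 0.001], [0.284, -0.959, -0.002], [0.0, 0.002, -1.0]]
ft_force: [2.6, -9.3, -1.5]
opening: -0.001
time: 6.77
tcp_pos: [579.6, 53.2, 28.5]
eef_rot: [[0.959, 0.285, 0.001], [0.285, -0.959, -0.004], [0.0, 0.004, -1.0]]
ft_force: [2.8, -12.4, -2.0]
opening: -0.001
```

```bash
python3 -m inch '[{"rx":0,"ry":0,"rz":0,"dx":-0.00028,"dy":0.00096,"dz":0,"claw":0}]'
```

```text
time: 6.85
tcp_pos: [579.7, 53.3, 28.6]
eef_rot: [[0.958, 0.285, 0.002], [0.285, -0.958, -0.006], [0.001, 0.006, -1.0]]
ft_force: [3.3, -15.9, -2.4]
opening: 0.002
```

The row stopped at a channel y of about -12.4 for the TCP, which puts the back face at about 0. The force rose to 16 N, so it is against the stop. Next I back off along the channel and lift, with a script working out the keeper waypoints.

```bash
python3 -m inch '[{"rx":0,"ry":0,"rz":0,"dx":0.0028,"dy":-0.0096,"dz":0,"claw":0},{"rx":0,"ry":0,"rz":0,"dx":0.007,"dy":-0.024,"dz":0,"claw":0},{"rx":0,"ry":0,"rz":0,"dx":0.007,"dy":-0.024,"dz":0,"claw":0},{"rx":0,"ry":0,"rz":0,"dx":0,"dy":0,"dz":0.036,"claw":0},{"rx":0,"ry":0,"rz":0,"dx":0,"dy":0,"dz":0.036,"claw":0}]'
python3 -m inch '[{"rx":0,"ry":0,"rz":0,"dx":0,"dy":0,"dz":0,"claw":0},{"rx":0,"ry":0,"rz":0,"dx":0,"dy":0,"dz":0,"claw":0}]'
python3 - <<'E'
from fit import *
T=get_image("top");W=get_image("wrist");cv2.imwrite("pics/w5.png",W["color"]);cv2.imwrite("pics/t5.png",T["color"])
print(get_state()["tcp_pos"])
P=(575.9,65.1,.284,0,0);rc=58;prev=None
for a in [-.75]+list(np.radians(np.arange(-30,91,10))):
    n=np.array([np.cos(a),np.sin(a)]);d=np.array([np.sin(a),-np.cos(a)])
    h=14.5*abs(n[0])+12*abs(n[1])
    c=np.array([-42,-9])+rc*d-(5+h+(6 if a<-.6 else 0))*n
    w=model(P,(*c,0,0))[:2]
    print(round(np.degrees(a)),np.round(c),np.round(w,1),None if prev is None else np.round(w-prev,1));prev=w
E
```

```text
time: 7.27
tcp_pos: [592.8, -1.6, 97.3]
eef_rot: [[0.96, 0.281, -0.01], [0.281, -0.96, 0.004], [-0.008, -0.007, -1.0]]
ft_force: [0.3, -0.0, 0.6]
opening: 0.001
time: 7.43
tcp_pos: [597.4, -1.3, 103.4]
eef_rot: [[0.959, 0.283, 0.005], [0.283, -0.959, 0.001], [0.005, 0.0, -1.0]]
ft_force: [-0.9, 0.2, -0.4]
opening: 0.001
[594.6555384   -0.89724888  99.62382189]
-43 [-103.  -31.] [485.4   6.3] None
-30 [-91. -47.] [501.5  -6.1] [ 16.  -12.3]
-20 [-83. -56.] [511.7 -11.7] [10.2 -5.6]
-10 [-73. -62.] [523.2 -15.3] [11.6 -3.6]
0 [-62. -67.] [535.6 -16.4] [12.4 -1.2]
10 [-53. -70.] [544.6 -16.8] [ 9.  -0.3]
20 [-44. -71.] [554.1 -15.5] [9.5 1.3]
30 [-33. -71.] [563.7 -12.4] [9.6 3.1]
40 [-23. -69.] [573.1  -7.3] [9.4 5.1]
50 [-13. -64.] [ 5.817e+02 -2.000e-01] [8.6 7.2]
60 [ -3. -58.] [589.1   8.9] [7.3 9.1]
70 [  5. -49.] [594.6  19.7] [ 5.5 10.8]
80 [ 12. -38.] [597.9  31.8] [ 3.3 12.1]
90 [ 16. -26.] [598.5  44.6] [ 0.7 12.8]
```

View pics/w5.png

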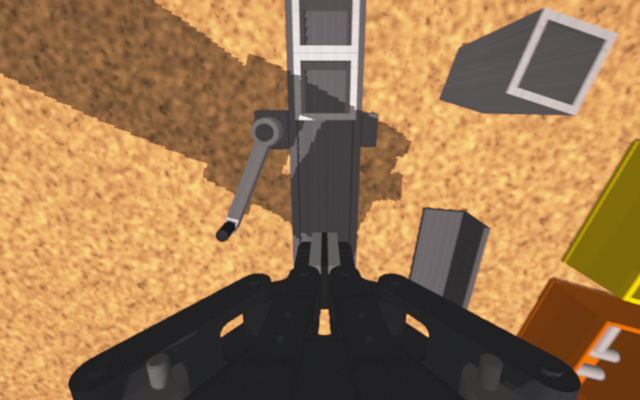

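The wrist view shows the row's back edge at row 118, with the keeper boss at (265,130) and knob at (225,232) still as found. Next, over to the keeper's outer side and down.

```bash
python3 -m inch '[{"rx":0,"ry":0,"rz":0,"dx":-0.0365,"dy":0.0023,"dz":0,"claw":0},{"rx":0,"ry":0,"rz":0,"dx":-0.0365,"dy":0.0023,"dz":0,"claw":0},{"rx":0,"ry":0,"rz":0,"dx":-0.0365,"dy":0.0023,"dz":0,"claw":0},{"rx":0,"ry":0,"rz":0,"dx":0,"dy":0,"dz":0,"claw":0},{"rx":0,"ry":0,"rz":0,"dx":0,"dy":0,"dz":-0.024,"claw":0}]'
python3 -m inch '[{"rx":0,"ry":0,"rz":0,"dx":0,"dy":0,"dz":-0.024,"claw":0},{"rx":0,"ry":0,"rz":0,"dx":0,"dy":0,"dz":-0.022,"claw":0},{"rx":0,"ry":0,"rz":0,"dx":0,"dy":0,"dz":0,"claw":0},{"rx":0,"ry":0,"rz":0,"dx":0,"dy":0,"dz":0,"claw":0},{"rx":0,"ry":0,"rz":0,"dx":0,"dy":0,"dz":0,"claw":0}]'
```

```text
time: 7.95
tcp_pos: [485.2, 6.0, 77.3]
eef_rot: [[0.959, 0.284, 0.003], [0.284, -0.959, 0.0], [0.003, 0.0, -1.0]]
ft_force: [1.5, -0.3, 0.8]
opening: 0.002
time: 8.37
tcp_pos: [486.1, 5.4, 30.4]
eef_rot: [[0.959, 0.283, -0.001], [0.283, -0.959, 0.0], [-0.0, -0.001, -1.0]]
ft_force: [0.3, 0.5, -0.3]
opening: -0.002
```

```bash
python3 -m inch '[{"rx":0,"ry":0,"rz":0,"dx":0.008,"dy":-0.006,"dz":-0.001,"claw":0},{"rx":0,"ry":0,"rz":0,"dx":0.008,"dy":-0.006,"dz":-0.001,"claw":0},{"rx":0,"ry":0,"rz":0,"dx":0.005,"dy":-0.0028,"dz":0,"claw":0},{"rx":0,"ry":0,"rz":0,"dx":0.005,"dy":-0.0028,"dz":0,"claw":0}]'
python3 -m inch '[{"rx":0,"ry":0,"rz":0,"dx":0.0058,"dy":-0.0018,"dz":0,"claw":0},{"rx":0,"ry":0,"rz":0,"dx":0.0058,"dy":-0.0018,"dz":0,"claw":0},{"rx":0,"ry":0,"rz":0,"dx":0.0062,"dy":-0.0006,"dz":0,"claw":0},{"rx":0,"ry":0,"rz":0,"dx":0.0062,"dy":-0.0006,"dz":0,"claw":0}]'
python3 -m inch '[{"rx":0,"ry":0,"rz":0,"dx":0.0045,"dy":-0.0002,"dz":0,"claw":0},{"rx":0,"ry":0,"rz":0,"dx":0.0045,"dy":-0.0001,"dz":0,"claw":0},{"rx":0,"ry":0,"rz":0,"dx":0.0048,"dy":0.0006,"dz":0,"claw":0},{"rx":0,"ry":0,"rz":0,"dx":0.0047,"dy":0.0007,"dz":0,"claw":0}]'
```

```text
time: 8.7
tcp_pos: [513.6, -13.2, 29.3]
eef_rot: [[0.959, 0.283, 0.001], [0.283, -0.959, -0.0], [0.001, 0.001, -1.0]]
ft_force: [-2.1, 1.9, 1.9]
opening: 0.001
time: 9.03
tcp_pos: [536.0, -17.2, 27.9]
eef_rot: [[0.959, 0.283, -0.002], [0.283, -0.959, 0.0], [-0.002, -0.001, -1.0]]
ft_force: [-3.5, 0.8, -0.2]
opening: 0.004
time: 9.37
tcp_pos: [554.5, -16.1, 27.9]
eef_rot: [[0.959, 0.284, -0.001], [0.284, -0.959, -0.0], [-0.001, -0.0, -1.0]]
ft_force: [-2.8, 0.6, -0.6]
opening: 0.002
```

Contact at about 3 N and the bar is following. Continuing along the arc.

```bash
python3 -m inch '[{"rx":0,"ry":0,"rz":0,"dx":0.0048,"dy":0.0015,"dz":0,"claw":0},{"rx":0,"ry":0,"rz":0,"dx":0.0048,"dy":0.0016,"dz":0,"claw":0},{"rx":0,"ry":0,"rz":0,"dx":0.0047,"dy":0.0025,"dz":0,"claw":0},{"rx":0,"ry":0,"rz":0,"dx":0.0047,"dy":0.0026,"dz":0,"claw":0}]'
python3 -m inch '[{"rx":0,"ry":0,"rz":0,"dx":0.0043,"dy":0.0036,"dz":0,"claw":0},{"rx":0,"ry":0,"rz":0,"dx":0.0043,"dy":0.0036,"dz":0,"claw":0},{"rx":0,"ry":0,"rz":0,"dx":0.0037,"dy":0.0045,"dz":0,"claw":0},{"rx":0,"ry":0,"rz":0,"dx":0.0036,"dy":0.0046,"dz":0,"claw":0}]'
python3 -m inch '[{"rx":0,"ry":0,"rz":0,"dx":0.0028,"dy":0.0054,"dz":0,"claw":0},{"rx":0,"ry":0,"rz":0,"dx":0.0027,"dy":0.0054,"dz":0,"claw":0},{"rx":0,"ry":0,"rz":0,"dx":0.0017,"dy":0.006,"dz":0,"claw":0},{"rx":0,"ry":0,"rz":0,"dx":0.0016,"dy":0.006,"dz":0,"claw":0}]'
python3 -m inch '[{"rx":0,"ry":0,"rz":0,"dx":0.0003,"dy":0.004,"dz":0,"claw":0},{"rx":0,"ry":0,"rz":0,"dx":0.0003,"dy":0.004,"dz":0,"claw":0}]'
```

```text
time: 9.7
tcp_pos: [574.1, -8.0, 28.4]
eef_rot: [[0.959, 0.283, 0.0], [0.283, -0.959, -0.0], [0.0, 0.0, -1.0]]
ft_force: [-2.3, -0.3, 0.3]
opening: -0.003
time: 10.03
tcp_pos: [590.2, 8.5, 28.6]
eef_rot: [[0.959, 0.283, 0.001], [0.283, -0.959, -0.0], [0.001, 0.001, -1.0]]
ft_force: [-1.5, -1.1, -0.1]
opening: 0.0
time: 10.37
tcp_pos: [598.5, 31.5, 28.4]
eef_rot: [[0.959, 0.283, 0.0], [0.283, -0.959, -0.0], [0.0, 0.0, -1.0]]
ft_force: [-2.0, -2.3, -0.8]
opening: -0.001
time: 10.53
tcp_pos: [599.1, 39.6, 28.4]
eef_rot: [[0.959, 0.284, 0.001], [0.284, -0.959, -0.0], [0.001, 0.0, -1.0]]
ft_force: [-2.0, -3.4, -0.6]
opening: -0.002
```

```bash
python3 -m inch '[{"rx":0,"ry":0,"rz":0,"dx":-0.0003,"dy":0.002,"dz":0,"claw":0},{"rx":0,"ry":0,"rz":0,"dx":-0.0003,"dy":0.002,"dz":0,"claw":0}]'
python3 -m inch '[{"rx":0,"ry":0,"rz":0,"dx":-0.0003,"dy":0.001,"dz":0,"claw":0}]'
python3 -m inch '[{"rx":0,"ry":0,"rz":0,"dx":-0.0003,"dy":0.001,"dz":0,"claw":0}]'
```

```text
time: 10.7
tcp_pos: [598.5, 43.3, 28.4]
eef_rot: [[0.959, 0.283, 0.001], [0.283, -0.959, -0.0], [0.001, 0.0, -1.0]]
ft_force: [0.3, -2.5, -1.0]
opening: -0.0
time: 10.78
tcp_pos: [598.3, 44.1, 28.4]
eef_rot: [[0.959, 0.284, 0.001], [0.284, -0.959, -0.0], [0.001, 0.001, -1.0]]
ft_force: [1.4, -4.7, -1.7]
opening: 0.001
time: 10.87
tcp_pos: [598.4, 44.2, 28.5]
eef_rot: [[0.959, 0.284, 0.002], [0.284, -0.959, -0.002], [0.002, 0.003, -1.0]]
ft_force: [1.4, -6.8, -2.3]
opening: -0.0
```

```bash
python3 -m inch '[{"rx":0,"ry":0,"rz":0,"dx":-0.0003,"dy":0.001,"dz":0,"claw":0},{"rx":0,"ry":0,"rz":0,"dx":-0.0003,"dy":0.001,"dz":0,"claw":0}]'
```

```text
time: 11.03
tcp_pos: [598.4, 44.3, 28.5]
eef_rot: [[0.959, 0.285, 0.004], [0.285, -0.959, -0.005], [0.002, 0.006, -1.0]]
ft_force: [2.3, -12.2, -4.2]
opening: 0.001
```

The keeper is on its hard stop: no movement from 5 to 12 N, and the bar is square across the channel. Backing off, lifting and looking.

```bash
python3 -m inch '[{"rx":0,"ry":0,"rz":0,"dx":0.0028,"dy":-0.0096,"dz":0,"claw":0},{"rx":0,"ry":0,"rz":0,"dx":0.007,"dy":-0.024,"dz":0,"claw":0},{"rx":0,"ry":0,"rz":0,"dx":0.007,"dy":-0.024,"dz":0,"claw":0},{"rx":0,"ry":0,"rz":0,"dx":0,"dy":0,"dz":0.036,"claw":0},{"rx":0,"ry":0,"rz":0,"dx":0,"dy":0,"dz":0.036,"claw":0}]'
python3 -m inch '[{"rx":0,"ry":0,"rz":0,"dx":0.004,"dy":-0.012,"dz":0.036,"claw":0},{"rx":0,"ry":0,"rz":0,"dx":0.008,"dy":-0.024,"dz":0.03,"claw":0},{"rx":0,"ry":0,"rz":0,"dx":0,"dy":0,"dz":0,"claw":0},{"rx":0,"ry":0,"rz":0,"dx":0,"dy":0,"dz":0,"claw":0},{"rx":0,"ry":0,"rz":0,"dx":0,"dy":0,"dz":0,"claw":0}]'
python3 - <<'E'
from h import *
I=[get_image(c)["color"] for c in("wrist","side","top")]
z=lambda a,w:cv2.resize(a,(w,int(a.shape[0]*w/a.shape[1])),interpolation=2)
w=z(I[0][0:210,200:420],400);s=z(I[1][150:270,210:390],400);t=z(I[2][160:280,220:400],400)
c=np.zeros((600,800,3),np.uint8);c[:w.shape[0],:400]=w[:600];c[:s.shape[0],400:]=s;c[280:280+t.shape[0],400:]=t
cv2.imwrite("pics/f6.png",c)
E
```

```text
time: 11.45
tcp_pos: [612.0, -11.3, 97.8]
eef_rot: [[0.96, 0.28, -0.007], [0.28, -0.96, 0.003], [-0.006, -0.005, -1.0]]
ft_force: [0.3, -0.8, 0.7]
opening: -0.0
time: 11.87
tcp_pos: [625.5, -46.4, 166.0]
eef_rot: [[0.959, 0.282, -0.0], [0.282, -0.959, 0.001], [0.0, -0.001, -1.0]]
ft_force: [-0.5, -0.6, -0.0]
opening: 0.001
```

View pics/f6.png

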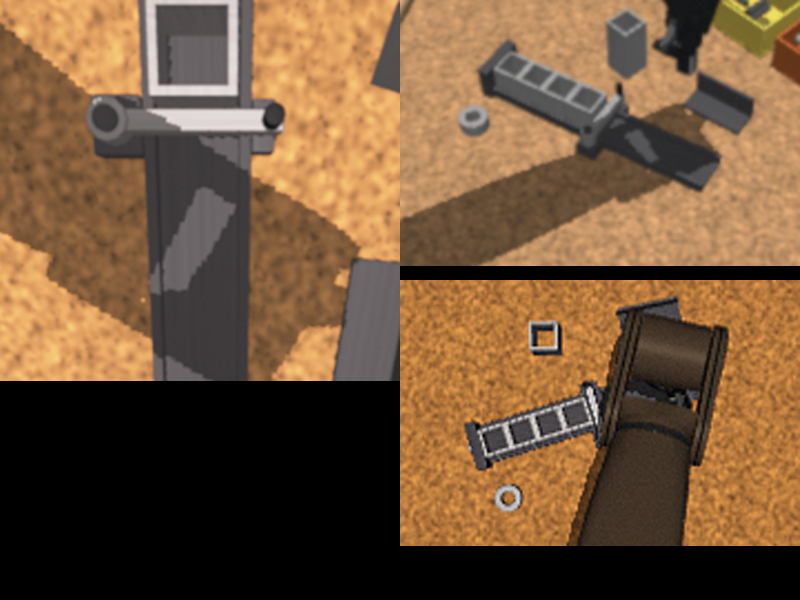

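The picture shows the row closed up against the stop (top view, columns 475-595). The keeper is square across behind it (wrist view, boss (108,120) to knob (272,117)), and the loose parts near the channel look unmoved. Handing in.

```bash
python3 -c "
from station import *
print(finish_job());s=get_state();print(s['time'],s['ft_force'])"
```

```text
the job is handed in; nothing more can be done
None
the job is handed in; nothing more can be done
```

The row is against the end stop and closed up, and the keeper is fully across behind it. I handed the job in with the gripper clear at about 12 s.

- **Row:** I pushed only on piece 4's back face with the shut fingers, at about 5 N. It stopped at the expected home position, with the back face at about y = 0. The force then rose to 16 N with no further movement.
- **Keeper:** I pushed it round from outside with about 3 N. It stalled on its hard stop at square, with no movement from 5 to 12 N.
- **Last pictures:** They show the row closed up, the bar square across the channel, and the offcut, angle and collar apparently where they were. The fingers were at 166 mm height with no force on the wrist. I didn't check the hammer, wrench, spray can or mug in those pictures, but the arm didn't work low near them.
- **Disagreements and failures:** My first move command was refused for missing keys, and nothing moved. The camera-based estimates of the channel's position differed by up to 2 mm, so I relied on the force readings for both end positions.

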